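Turn the sample tube to the index mark and clamp it

ROBOT

A 6-joint arm with a two-finger parallel gripper is mounted at the origin on the work surface. World frame = base frame: x ahead of the robot, y to its left, z up, the work surface at z = 0. Lengths are in m, angles in degrees, forces in N, time in s.
With the tool pointing down it reaches from about 0.3 to 0.75 m from the base axis. Payload 8.5 kg.
Tool frame: the origin (TCP) lies at the very end of the fingers, on their centre line; the grasp point (between the pads) lies 19 mm behind it; z points along the fingers, y is the line along which they close (so a half turn about z gives the same grasp; the last joint's range is limited). The gripper opens to 85 mm and grips with 20 to 120 N. Pads are 22 mm wide; open, the fingers measure 114 mm over their backs; the gripper's body (76 mm by 85 mm) begins 54 mm behind the grasp point. The pads swing forward as they close: fully open they stand 13 mm farther back than shut.
Start: joints at [51.549, 21.807, 74.336, -0, 83.858, -12.336], TCP at [0.242, 0.494, 0.231] pointing down, gripper open.
Joint ranges: [-178.18, 178.18], [-50.72, 133.34], [12.68, 142.11], [-81.47, 261.47], [9.98, 163.14], [-165.26, 165.26]. Speed limits (degrees/s): [136.94, 136.94, 180, 180, 180, 180].

INTERFACE

Orientations are given as a 3x3 rotation matrix whose columns are the frame's x, y, z axes.
In Python, from rig import observe, cams, ticket gives the robot as it stands.
- The arm moves only by the tool move_arm, never from a script. Its arguments are lists of equal length, an entry for each row: "jaw": the finger opening in cm, from 0 to 8.54; "dp": the shift along the tool's x, y, z in cm, a list of three; "turn": the turn, a rotation vector about the tool's x, y, z in rad, a list of three. In form: {"jaw": [jaw, ...], "dp": [[tx, ty, tz], ...], "turn": [[wx, wy, wz], ...]}. A call has 1 to 12 rows; each row shifts and turns the commanded pose from where the row before left it, along the tool's axes as they then stand; what a row does not reach is not made up. A row lasts 1/12 s, in which the tool goes at most 41.7 mm and 7.16 degrees, less where a joint would pass 70% of its speed; a pose out of reach is approached as far as the arm can. A call is refused whole if a number of a shift passes 4.17 or a number of a turn 0.125, either way. A call with a gripper value outside its range is refused whole. The fingers move at their own pace and stop on an object; "force" is the grip in N (left out, the last holds). Time passes only in rows, so rows that do not move let the fingers close. It gives the time, the measured TCP pose, the force, the opening and the grip force at its end, in the units of the state.
- observe(): the state, without advancing time (a new reading comes with each control period).
- cams.get_image(name): name is "side" or "top"; returns (picture, depth): 480x640x3 uint8, red, green, blue; 480x640 float32, m along the optical axis (not along the pixel's ray), 0 where there is no reading.
- cams.calibration(name): a dict with "vertical_fov" (degrees; the focal length in pixels is half the picture's height over the tangent of half this angle, whatever the lens; pixels are square), "cx", "cy" (the principal point, pixels), "k1" (the pictures are not rectified: a ray, as slopes to the right and down, at radius r is drawn at 1 + k1 r^2 times it, then the intrinsics apply), "view" (4x4, takes a point from world to camera coordinates). Camera axes: x right, y up, looking along -z (the intrinsics and any distortion apply to the point x, -y, -z); pixel columns grow to the right and rows downward; lengths in m; the calibration is good to about 2 mm. A picture is of the moment at which its call begins. calibration takes no time and is no camera call.
- ticket.close_job(): hands the job in; it is judged then, once.
Trained networks look in the newest picture that a camera, given by its name, has taken for a name from the list of things; names that differ only in an ending like _2 or _b are one class to them, and where a whole thing is asked for, a point or a joint stands for the part that bears it (a point fixed in the world has none). Each returns a list of dicts, best first, with "p" (0 to 1); they miss things now and then, are a little off and sometimes report something else, mostly with a low value. They report only what shows in the picture. A call takes as long as a camera call.
- cams.spot_in(camera, query): "box" ([centre column, centre row, width, height] as shares, 0 to 1, of the picture: columns of its width, rows of its height, round what is visible of it).
- cams.outline_of(camera, query): "mask" (480x640 bool, what is visible of it) and "box" ([centre column, centre row, width, height] as shares, 0 to 1, of the picture: columns of its width, rows of its height, round what is visible of it).
- cams.mark_of(camera, query): "location" ([column, row] as shares, 0 to 1, of the picture: columns of its width, rows of its height: a listed point, or the origin of a listed thing).
The state is a dict: "time_s": time; "q": joint angles; "qvel": joint speeds; "joint_efforts": joint torques, N m; "position": TCP position; "tool_rot": TCP orientation; "ft_force": force on the tool from outside, world axes, zero at the start; "wrist_torque": the same for the moment, N m; "grip_width": finger opening in m; "gripper_force": force on a finger pad.
Only numpy, scipy, OpenCV 4.12 (cv2) and the standard library are available. Lean on these libraries where they do the work, as an engineer would, in place of code of your own. Each camera call takes 0.05 s, during which the arm holds its last target. There are 200 camera calls.

TASK

Swing the clamp lever on the tilted inspection stand fully open, then turn the steel sample tube about its own axis until the nose on its grip bar points straight at the pointer fixed on the stand's plate, and swing the clamp lever fully shut again over the tube so that it stays so. Do not turn the tube while the clamp is over it, and leave the bottles, the cup, the spare tube and the hand tools where they are.

Things in the scene. Friction and masses are not known exactly. Their poses are not given: they have to be found in the camera images.
- stand: White inspection stand fixed to the table; base 270 x 210 x 15 mm. Its white plate (160 x 200 mm) is tilted 30 deg, facing up and to the stand's -x (robot side): in the stand's frame plate-up is (-0.5, 0, 0.866), plate-uphill (0.866, 0, 0.5). Origin: on the table, 130 mm straight below the point where the tube's axis meets the plate's top. Heights below are along plate-up from the plate's top.
- lamp (a point): Centre of the underside of the stand's lamp head, 70 mm (stand's x) by 120 mm, 22 mm thick, on a neck standing behind at x = 145, y = 85 mm in the stand's frame. It overhangs the tube: no room there for a vertical gripper, but one lined up with the tilted tube axis clears it.
- tube (a joint): Turn of the sample tube about its own axis (square to the tilted plate), rad; 0 = nose points at the pointer, grows anticlockwise seen from above the plate; turns 3.1 rad each way, stays where it is left (friction 0.12 N m).
- tube_grip (a point): Point on the tube's axis at the height to grip its bar, 39 mm; z axis along plate-up. The steel tube has a black end cap 68 mm in diameter with its top at 16 mm; on it an aluminium grip bar 14 mm thick, 56 mm long, centred on the axis, from 16 to 48 mm height. One end only has a low pointed nose running on from the bar.
- tube_nose (a point): Tip of the nose of the tube's grip bar: 46 mm from the tube's axis, in line with the bar, 22 mm above the plate (nose 16 to 28 mm above it). It turns with the tube.
- mark_tip (a point): Tip of the pointer: a dark steel arrow-shaped block 24 mm high, 38 mm long, fixed on the plate on its downhill +y side (stand's frame), aimed at the tube's axis. The tip is 54 mm from that axis, at height 22 mm; with the nose straight at it the two tips are 8 mm apart.
- lever (a joint): Swing of the clamp lever about its pivot, rad: 0 = shut against its stop, the arm lying across over the tube's bar; 1.3 = fully open against its stop, swung to the downhill side (anticlockwise from above the plate). Stays where it is left (friction 0.12 N m).
- lever_pivot (a point): On the lever's pivot axis (parallel to the tube's axis) at the height of the arm, 57 mm above the plate, 75 mm from the tube's axis on the stand's -y side.
- lever_grip (a point): Point to grip on the lever's handle, an upright black round post 24 mm in diameter parallel to the tube's axis, at height 62 to 106 mm, 105 mm from the pivot at the end of a dark steel arm (18 mm wide, height 52 to 62 mm). The point is on the post's axis at 87 mm. Shut, it lies 30 mm past the tube's axis on the stand's +y side.
- bottle_a: Amber bottle with white cap, 56 mm in diameter, 95 mm high, beside the stand; origin under its base. Leave it.
- bottle_b: Amber jar with black lid, 60 mm in diameter, 85 mm high, beside the stand; origin under its base. Leave it.
- spare_tube: Spare capped steel tube standing upright, 56 mm in diameter, 134 mm high; origin under its base. Leave it.
- cap_cup: Empty white cup, 72 mm in diameter, 50 mm high; origin under its base. Leave it.
- brush: Orange-handled brush lying on the table, 170 mm long. Leave it.
- spatula: Spatula with a black handle lying on the table, 180 mm long. Leave it.

How it is judged (in metres and radians):
On the way, in this order (a step that is already met when the one before it is completed fails the run):
1. the clamp lever is swung fully open (past 1.15 rad) (value of joint lever above 1.15 rad), for 0.2 s.
2. with the lever open, the tube's nose points at the pointer (distance between tube_nose and mark_tip below 0.0105 m and value of joint lever above 1 rad and velocity of joint tube between -0.1 and 0.1 rad/s), for 0.3 s.
At the end, for the whole second after the job is handed in: The nose points at the pointer (tips within 10.5 mm, that is within about 7.5 degrees), the clamp lever is shut (below 0.08 rad), and both are at rest (distance between tube_nose and mark_tip below 0.0105 m and value of joint lever below 0.08 rad and velocity of joint tube between -0.1 and 0.1 rad/s and velocity of joint lever between -0.1 and 0.1 rad/s); the robot touches nothing.
It fails at once if the tube is turned while the clamp lever is over it (lever below 0.6 rad) (value of joint lever below 0.6 rad and (velocity of joint tube above 0.15 rad/s or velocity of joint tube below -0.15 rad/s)).
It fails at once if a bystander is shifted by more than 30 mm or tipped over (distance of any of bottle_a, bottle_b, spare_tube, cap_cup, brush, spatula from where it was at the start of the episode above 0.03 m or angle between any of bottle_a, bottle_b, spare_tube, cap_cup's own z axis and vertical above 0.5 rad).
It also fails if it takes over 72 s, if anything falls off the work surface, if the arm or the gripper's body presses on something with over 40 N, if the wrist force passes 120 N, or if a joint passes its speed limit or range.

## Working session

There is one attempt and no reset: what is moved stays moved. The work goes in short steps, Python scripts to look and compute and a tool call to move; the robot and the scene stay as the last step left them, time stands still between calls to the robot, and variables do not carry over. Pictures are saved under pics/ and viewed, at most 10 in all, crops included, and the job is handed in when it is done.

Besides the shell and the picture viewer there is one more tool, called after "Emit:" as name(argument=value, ...), one argument or row to a line, values as JSON. move_arm: Moves the arm, as the interface text tells. Its arguments: {"type":"object","properties":{"jaw":{"type":"array","items":{"type":"number"}},"dp":{"type":"array","items":{"type":"array","items":{"type":"number"}}},"turn":{"type":"array","items":{"type":"array","items":{"type":"number"}}},"force":{"type":"number"}},"required":["jaw","dp","turn"]}

```bash
mkdir -p pics
cat > h.py <<'E'
import numpy as np, cv2
from rig import observe, cams, ticket
def K(c):
    k=cams.calibration(c); f=240/np.tan(np.radians(k["vertical_fov"])/2)
    return f,k["cx"],k["cy"],k["k1"],np.array(k["view"])
def ray(c,u,v):
    f,cx,cy,k1,V=K(c); d=np.array([(u-cx)/f,(v-cy)/f]); s=d.copy()
    for _ in range(20): s=d/(1+k1*(s@s))
    R=V[:3,:3]; o=-R.T@V[:3,3]; return o,R.T@np.array([s[0],-s[1],-1.])
def at(c,u,v,z): o,d=ray(c,u,v); return o+d*z
def proj(c,p):
    f,cx,cy,k1,V=K(c); q=V[:3,:3]@np.array(p)+V[:3,3]; s=np.array([q[0],-q[1]])/-q[2]
    return s*(1+k1*(s@s))*f+[cx,cy]
def tri(a,b):
    A=[];B=[]
    for o,d in(a,b):
        d=d/np.linalg.norm(d);P=np.eye(3)-np.outer(d,d);A.append(P);B.append(P@o)
    x=np.linalg.solve(sum(A),sum(B)); return x,[np.linalg.norm(p@x-b) for p,b in zip(A,B)]
E
python3 - <<'E'
from h import *
for c in("side","top"):
    im,d=cams.get_image(c); cv2.imwrite(f"pics/{c}0.png",im[:,:,::-1]); np.save(f"pics/{c}0d.npy",d)
np.set_printoptions(precision=4,suppress=True)
for n in["tube_grip","tube_nose","mark_tip","lever_pivot","lever_grip","lamp","stand"]:
    r=[]
    for c in("side","top"):
        L=cams.mark_of(c,n)
        if L:
            u,v=np.array(L[0]["location"])*[640,480]; print(n,c,round(L[0]["p"],2),u.round(),v.round()); r.append(ray(c,u,v))
    if len(r)==2: print("   ",*tri(*r))
print(observe()["tool_rot"],observe()["time_s"])
E
```

```text
tube_grip side 0.82 383.0 261.0
tube_grip top 0.55 343.0 205.0
    [ 0.652  -0.0994  0.1719] [np.float64(0.0010238812399013819), np.float64(0.001023881239901304)]
tube_nose side 0.53 395.0 276.0
tube_nose top 0.78 353.0 201.0
    [ 0.6736 -0.136   0.1283] [np.float64(0.0013259503082082515), np.float64(0.0013259503082084531)]
mark_tip side 0.63 383.0 261.0
mark_tip top 0.73 331.0 221.0
    [ 0.6303 -0.0804  0.1591] [np.float64(0.030992325204638117), np.float64(0.0309923252046382)]
lever_pivot side 0.66 402.0 278.0
lever_pivot top 0.98 369.0 205.0
    [ 0.6515 -0.1795  0.1837] [np.float64(0.0011893867189536964), np.float64(0.001189386718953531)]
lever_grip side 0.57 367.0 254.0
lever_grip top 0.55 337.0 213.0
    [ 0.6186 -0.0771  0.2003] [np.float64(0.0039965706430621), np.float64(0.003996570643062383)]
lamp side 0.71 410.0 202.0
lamp top 0.88 345.0 169.0
    [ 0.7162 -0.0949  0.3638] [np.float64(0.001484524490425553), np.float64(0.0014845244904254473)]
stand top 0.62 337.0 206.0
[[-0.8979  0.4402  0.0001]
 [ 0.4402  0.8979  0.    ]
 [-0.      0.     -1.    ]] 0.8
```

Run:
```python
import cv2,numpy as np
a=cv2.imread("pics/side0.png");b=cv2.imread("pics/top0.png")
A=cv2.resize(a[150:330,300:480],(600,600),interpolation=cv2.INTER_CUBIC)
cv2.imwrite("pics/sidec.png",cv2.resize(a[150:345,270:530],(800,600),interpolation=3))
cv2.imwrite("pics/topc.png",cv2.resize(b[120:300,220:460],(800,600),interpolation=3))
```

```text
(no output)
```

View pics/sidec.png

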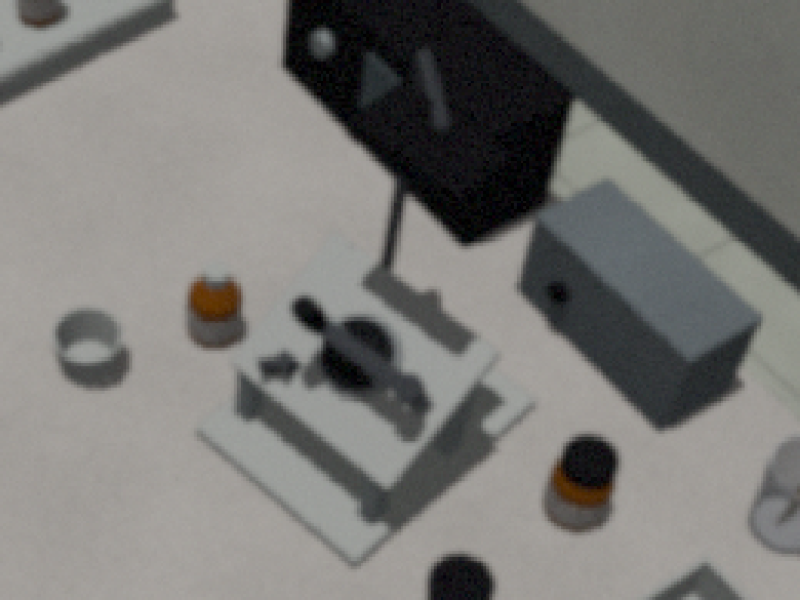

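View pics/topc.png

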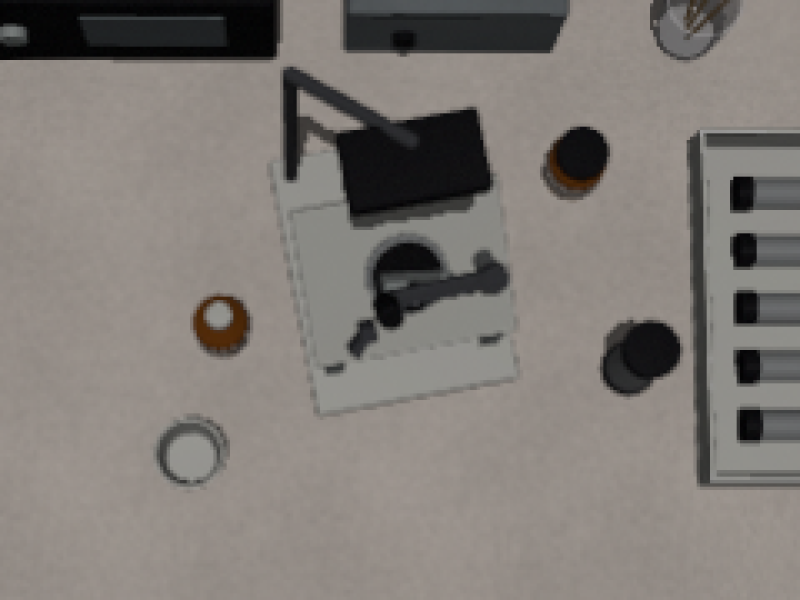

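View pics/top0.png

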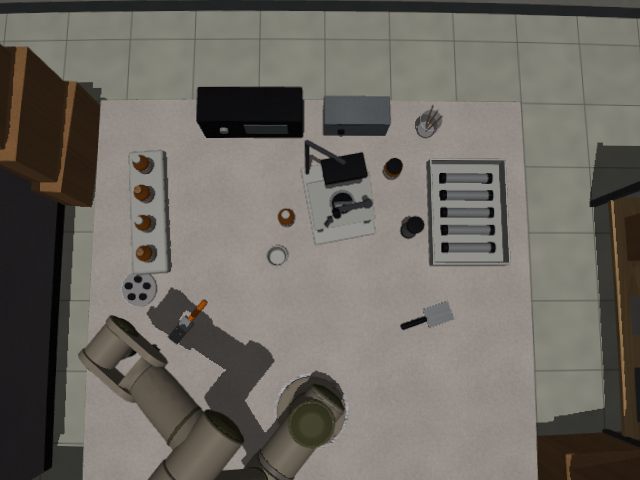

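The side crop shows the stand, with the lever across the cap (pivot about (415,390), post about (310,312)) and the pointer at (278,365). In the top view the stand is yawed about +10°, with the lever near shut and the lamp over the uphill part. Next I'll fit the stand's pose.

```bash
cat >> h.py <<'E'
UP=np.array([-.5,0,.866]);UH=np.array([.866,0,.5]);Y=np.array([0,1.,0])
class S:
    def __init__(s,x,y,yaw):
        c,n=np.cos(yaw),np.sin(yaw); s.R=np.array([[c,-n,0],[n,c,0],[0,0,1]]); s.o=np.array([x,y,.13])
    def p(s,u,y,h): return s.o+s.R@(u*UH+y*Y+h*UP)
    def inv(s,P): d=s.R.T@(np.array(P)-s.o); return np.array([d@UH,d@Y,d@UP])*1000
def lev(f,h=.087): return -.105*np.sin(f),-.075+.105*np.cos(f),h
E
python3 - <<'E'
from h import *
from scipy.optimize import least_squares
np.set_printoptions(precision=3,suppress=True)
a=at; 
# base front corners on plane z=.015
def onz(c,u,v,z): o,d=ray(c,u,v); return o+d*(z-o[2])/d[2]
A=onz("top",315.4,243.6,.015);B=onz("top",375.1,233.4,.015)
print(A,B,np.linalg.norm(A-B),"yaw",np.degrees(np.arctan2(-(A-B)[0],(A-B)[1])))
obs=[("side",383,261,"g"),("top",343,205,"g"),("side",402,278,"p"),("top",369,205,"p"),("side",367,254,"l"),("top",337,213,"l")]
def res(x):
    s=S(*x[:3]); P={"g":s.p(0,0,.039),"p":s.p(0,-.075,.057),"l":s.p(*lev(x[3]))}
    return np.concatenate([proj(c,P[n])-[u,v] for c,u,v,n in obs]+[[100*x[3]]])
r=least_squares(res,[.67,-.1,.17,0],loss="soft_l1",x_scale=[.01,.01,.1,.1]); print(r.x,np.degrees(r.x[2]),r.fun)
s=S(*r.x[:3])
print("corner model?",proj("top",s.p(0,-.1,0)))
print("nose",s.inv([.6736,-.136,.1283]))
for c,u,v in(("side",395,276),("top",353,201)):
    o,d=ray(c,u,v); n=s.R@UP; print(c,s.inv(o+d*((s.p(0,0,.022)-o)@n)/(d@n)))
print("lamp",s.inv([.7162,-.0949,.3638]))
for c in("side","top"):
    L=cams.outline_of(c,"tube_nose") 
    for l in L[:2]: print(c,l["p"],np.array(l["box"])*[640,480,640,480])
# overlays
im=cv2.imread("pics/side0.png");k=4
im=cv2.resize(im[215:315,320:450],None,fx=6,fy=6,interpolation=3)
def dot(P,col):
    q=(proj("side",P)-[320,215])*6; cv2.circle(im,(int(q[0]),int(q[1])),4,col,-1)
for u in(-.08,.08):
  for y in(-.1,.1): dot(s.p(u,y,0),(0,0,255))
for t in np.arange(0,6.28,.15): dot(s.p(.034*np.cos(t),.034*np.sin(t),.016),(0,255,0))
dot(s.p(0,-.075,.057),(255,0,0));dot(s.p(*lev(0)),(255,0,0));dot(s.p(0,0,.039),(255,255,0))
cv2.imwrite("pics/ov.png",im)
E
```

```text
[ 0.55  -0.017  0.015] [ 0.585 -0.219  0.015] 0.20518331620262908 yaw 9.85492162548185
[ 0.669 -0.099  0.191  0.005] 10.962296130084843 [-0.512  2.811  0.64   1.143 -0.216  0.289 -0.747 -1.471  2.67  -1.099
 -0.537  0.116  0.491]
corner model? [372.348 196.539]
nose [ -2.878 -37.292  -0.301]
side [ -4.489 -44.263  21.999]
top [  4.997 -33.532  21.999]
lamp [157.858  -5.043 178.823]
side 0.81 [385.28  264.432  22.208  20.496]
top 0.79 [342.016 200.16   27.008  14.304]
```

View pics/ov.png

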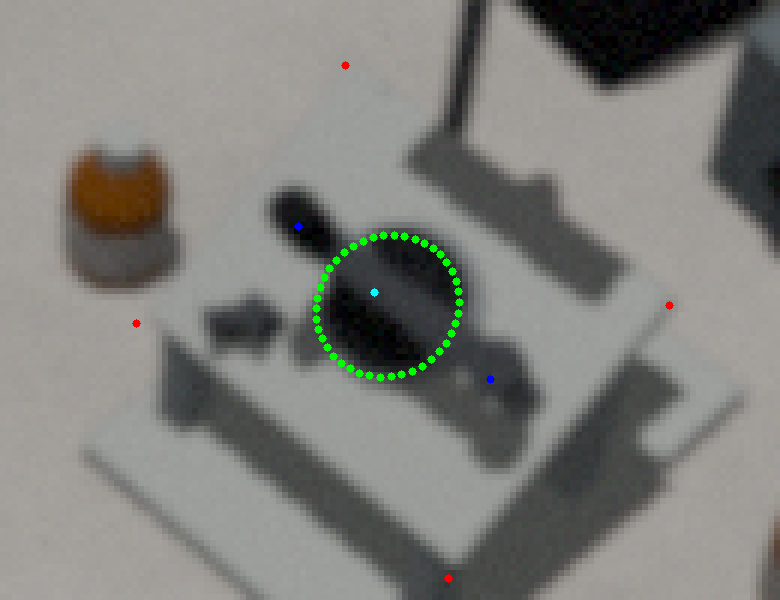

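The model fits to within about 3 mm. The nose points roughly to the stand's -y, and the lever is shut. Next is a planner that gives equal rows.

```bash
cat >> h.py <<'E'
from scipy.spatial.transform import Rotation as Ro
np.set_printoptions(precision=3,suppress=True)
ST=S(.6695,-.1,np.radians(10.5))
def tool(s,a):  # tool y at plate angle a: cos->uphill, sin->+y ; z = -up
    y=s.R@(np.cos(a)*UH+np.sin(a)*Y); z=-s.R@UP; return np.column_stack([np.cross(y,z),y,z])
def plan(P,R,n,P0=None,R0=None):
    o=observe(); P0=np.array(o["position"]) if P0 is None else P0; R0=np.array(o["tool_rot"]) if R0 is None else R0
    rv=Ro.from_matrix(R0.T@R).as_rotvec()/n; r=Ro.from_rotvec(rv).as_matrix(); M=sum(np.linalg.matrix_power(r,k) for k in range(n))
    t=np.linalg.solve(M,R0.T@(P-P0)); mid=P0+R0@sum(np.linalg.matrix_power(r,k) for k in range(n//2))@t
    print(n,"dp cm",t*100,"turn",rv,"mid",mid)
E
python3 - <<'E'
from h import *
a=np.arctan2(.605,.796); R=tool(ST,a); P=ST.p(*lev(0,.148)); print(P,ST.p(*lev(0,.068)))
W=np.array([.40,.25,.33]); R0=np.array(observe()["tool_rot"])
plan(W,R0,12)
plan(P,R,24,W,R0)
plan(ST.p(*lev(0,.068)),R,3,P,R)
for n in["bottle_a","bottle_b","spare_tube","cap_cup"]:
    L=cams.mark_of("top",n)
    if L:
        u,v=np.array(L[0]["location"])*[640,480]; o,d=ray("top",u,v); print(n,L[0]["p"],o-d*o[2]/d[2])
E
```

```text
[ 0.591 -0.084  0.258] [ 0.631 -0.077  0.189]
12 dp cm [-2.076 -1.245 -0.822] turn [0. 0. 0.] mid [0.321 0.372 0.281]
24 dp cm [-1.384 -0.778  0.389] turn [-0.015 -0.016  0.011] mid [0.503 0.088 0.289]
3 dp cm [-0.    -0.     2.667] turn [-0. -0.  0.] mid [ 0.604 -0.082  0.235]
bottle_a 0.8 [0.635 0.088 0.   ]
bottle_b 0.8 [0.635 0.088 0.   ]
spare_tube 0.8 [ 0.594 -0.326  0.   ]
cap_cup 0.74 [ 0.702 -0.147  0.   ]
```

Emit:
move_arm(
  jaw=[8.5, 8.5, 8.5, 8.5, 8.5, 8.5, 8.5, 8.5, 8.5, 8.5, 8.5, 8.5],
  dp=[
    [-2.08, -1.25, -0.82],
    [-2.08, -1.25, -0.82],
    [-2.08, -1.25, -0.82],
    [-2.08, -1.25, -0.82],
    [-2.08, -1.25, -0.82],
    [-2.08, -1.25, -0.82],
    [-2.08, -1.25, -0.82],
    [-2.08, -1.25, -0.82],
    [-2.08, -1.25, -0.82],
    [-2.08, -1.25, -0.82],
    [-2.08, -1.25, -0.82],
    [-2.08, -1.25, -0.82],
  ],
  turn=[
    [0, 0, 0],
    [0, 0, 0],
    [0, 0, 0],
    [0, 0, 0],
    [0, 0, 0],
    [0, 0, 0],
    [0, 0, 0],
    [0, 0, 0],
    [0, 0, 0],
    [0, 0, 0],
    [0, 0, 0],
    [0, 0, 0],
  ],
)

```text
time_s: 2.1
position: [0.4006, 0.2482, 0.3302]
tool_rot: [[-0.898, 0.44, 0.0], [0.44, 0.898, 0.0], [-0.0, 0.0, -1.0]]
ft_force: [-0.0, 0.5, 1.0]
grip_width: 0.0849
gripper_force: 0.0
```

Emit:
move_arm(
  jaw=[8.5, 8.5, 8.5, 8.5, 8.5, 8.5, 8.5, 8.5, 8.5, 8.5, 8.5, 8.5],
  dp=[
    [-1.38, -0.78, 0.39],
    [-1.38, -0.78, 0.39],
    [-1.38, -0.78, 0.39],
    [-1.38, -0.78, 0.39],
    [-1.38, -0.78, 0.39],
    [-1.38, -0.78, 0.39],
    [-1.38, -0.78, 0.39],
    [-1.38, -0.78, 0.39],
    [-1.38, -0.78, 0.39],
    [-1.38, -0.78, 0.39],
    [-1.38, -0.78, 0.39],
    [-1.38, -0.78, 0.39],
  ],
  turn=[
    [-0.015, -0.016, 0.011],
    [-0.015, -0.016, 0.011],
    [-0.015, -0.016, 0.011],
    [-0.015, -0.016, 0.011],
    [-0.015, -0.016, 0.011],
    [-0.015, -0.016, 0.011],
    [-0.015, -0.016, 0.011],
    [-0.015, -0.016, 0.011],
    [-0.015, -0.016, 0.011],
    [-0.015, -0.016, 0.011],
    [-0.015, -0.016, 0.011],
    [-0.015, -0.016, 0.011],
  ],
)

```text
time_s: 3.1
position: [0.5032, 0.0868, 0.2892]
tool_rot: [[-0.808, 0.531, 0.254], [0.561, 0.826, 0.06], [-0.178, 0.191, -0.965]]
ft_force: [0.3, 0.4, 0.2]
grip_width: 0.0851
gripper_force: 0.0
```

Run:
```python
from h import *
a=np.arctan2(.605,.796); R=tool(ST,a); P=ST.p(*lev(0,.148))
o=observe();print(o["time_s"],o["position"],np.array(o["q"]))
plan(P,R,12)
```

```text
3.1 [0.503 0.087 0.289] [ -6.092   8.922  84.358   5.184  72.463 -63.277]
12 dp cm [-1.37  -0.776  0.394] turn [-0.016 -0.015  0.012] mid [0.549 0.003 0.273]
```

Emit:
move_arm(
  jaw=[8.5, 8.5, 8.5, 8.5, 8.5, 8.5, 8.5, 8.5, 8.5, 8.5, 8.5, 8.5],
  dp=[
    [-1.37, -0.78, 0.39],
    [-1.37, -0.78, 0.39],
    [-1.37, -0.78, 0.39],
    [-1.37, -0.78, 0.39],
    [-1.37, -0.78, 0.39],
    [-1.37, -0.78, 0.39],
    [-1.37, -0.78, 0.39],
    [-1.37, -0.78, 0.39],
    [-1.37, -0.78, 0.39],
    [-1.37, -0.78, 0.39],
    [-1.37, -0.78, 0.39],
    [-1.37, -0.78, 0.39],
  ],
  turn=[
    [-0.016, -0.015, 0.012],
    [-0.016, -0.015, 0.012],
    [-0.016, -0.015, 0.012],
    [-0.016, -0.015, 0.012],
    [-0.016, -0.015, 0.012],
    [-0.016, -0.015, 0.012],
    [-0.016, -0.015, 0.012],
    [-0.016, -0.015, 0.012],
    [-0.016, -0.015, 0.012],
    [-0.016, -0.015, 0.012],
    [-0.016, -0.015, 0.012],
    [-0.016, -0.015, 0.012],
  ],
)

```text
time_s: 4.1
position: [0.591, -0.0843, 0.2582]
tool_rot: [[-0.661, 0.565, 0.493], [0.687, 0.72, 0.096], [-0.301, 0.403, -0.864]]
ft_force: [0.8, -0.1, 1.1]
grip_width: 0.085
gripper_force: 0.0
```

Run:
```python
from h import *
a=np.arctan2(.605,.796); R=tool(ST,a); P=ST.p(*lev(0,.068))
o=observe();print(o["position"],np.array(o["q"]))
plan(P,R,6)
im,d=cams.get_image("side")
q=proj("side",o["position"]);print(q, proj("side",P))
u,v=int(q[0]),int(q[1]);x0,y0=u-65,v-50
im=cv2.resize(im[y0:y0+110,x0:x0+140],None,fx=5,fy=5,interpolation=3)[:,:,::-1].copy()
for p,c in((o["position"],(0,0,255)),(P,(255,0,0))):
    z=(proj("side",p)-[x0,y0])*5; cv2.circle(im,(int(z[0]),int(z[1])),4,c,-1)
cv2.imwrite("pics/s2.png",im)
```

```text
[ 0.591 -0.084  0.258] [-27.488  14.827  86.258  22.038  56.472 -83.898]
6 dp cm [-0.     0.002  1.336] turn [ 0.001 -0.    -0.   ] mid [ 0.611 -0.08   0.224]
[363.813 246.274] [372.086 254.743]
```

View pics/s2.png

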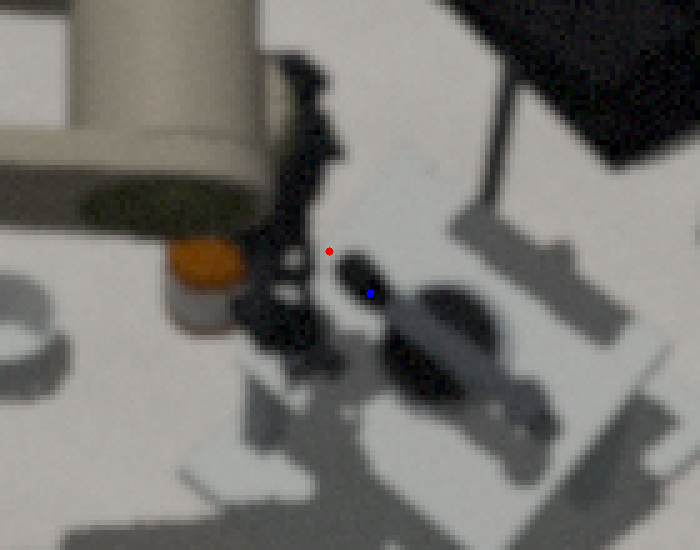

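The gripper lines up with the post: the TCP projects to (330,250) and the post spans (350,260) to (385,300). I'll descend and close.

Emit:
move_arm(
  jaw=[8.5, 8.5, 8.5, 8.5, 8.5, 8.5, 8.5, 2.0, 2.0, 2.0, 2.0, 2.0],
  dp=[
    [0, 0, 1.33],
    [0, 0, 1.33],
    [0, 0, 1.33],
    [0, 0, 1.33],
    [0, 0, 1.33],
    [0, 0, 1.33],
    [0, 0, 0],
    [0, 0, 0],
    [0, 0, 0],
    [0, 0, 0],
    [0, 0, 0],
    [0, 0, 0],
  ],
  turn=[
    [0, 0, 0],
    [0, 0, 0],
    [0, 0, 0],
    [0, 0, 0],
    [0, 0, 0],
    [0, 0, 0],
    [0, 0, 0],
    [0, 0, 0],
    [0, 0, 0],
    [0, 0, 0],
    [0, 0, 0],
    [0, 0, 0],
  ],
  force=30,
)

```text
time_s: 5.15
position: [0.63, -0.0759, 0.1898]
tool_rot: [[-0.661, 0.565, 0.493], [0.687, 0.72, 0.096], [-0.301, 0.402, -0.865]]
ft_force: [0.4, 2.7, 1.4]
grip_width: 0.025
gripper_force: 1.0
```

Run:
```python
from h import *
o=observe();R=np.array(o["tool_rot"]);print(o["position"],o["grip_width"],o["ft_force"],ST.inv(o["position"]))
u0,y0,_=lev(0)
for f in(.22,.44,.66,.88,1.1,1.32):
    u,y,_=lev(f); print(f,(R.T@ST.R@((u-u0)*UH+(y-y0)*Y))*100); u0,y0=u,y
```

```text
[ 0.63  -0.076  0.19 ] 0.024972990281370667 [0.367 2.705 1.42 ] [ 0.118 30.896 69.015]
0.22 [ 1.186 -1.977 -0.007]
0.44 [ 0.726 -2.188 -0.009]
0.66 [ 0.231 -2.294 -0.011]
0.88 [-0.275 -2.289 -0.011]
1.1 [-0.768 -2.174 -0.012]
1.32 [-1.224 -1.954 -0.011]
```

Emit:
move_arm(
  jaw=[2, 2, 2, 2, 2, 2, 2, 2, 2, 2, 2, 2],
  dp=[
    [0, 0, 0],
    [0.65, -0.95, 0],
    [0.54, -1.03, 0],
    [0.42, -1.07, 0],
    [0.31, -1.12, 0],
    [0.17, -1.14, 0],
    [0.06, -1.15, 0],
    [-0.08, -1.15, 0],
    [-0.2, -1.14, 0],
    [-0.32, -1.11, 0],
    [-0.45, -1.06, 0],
    [-0.5, -0.9, 0],
  ],
  turn=[
    [0, 0, 0],
    [0, 0, 0],
    [0, 0, 0],
    [0, 0, 0],
    [0, 0, 0],
    [0, 0, 0],
    [0, 0, 0],
    [0, 0, 0],
    [0, 0, 0],
    [0, 0, 0],
    [0, 0, 0],
    [0, 0, 0],
  ],
)

```text
time_s: 6.15
position: [0.5588, -0.1564, 0.1401]
tool_rot: [[-0.663, 0.564, 0.492], [0.686, 0.721, 0.098], [-0.3, 0.402, -0.865]]
ft_force: [1.3, 5.3, 3.7]
grip_width: 0.0229
gripper_force: 31.0
```

Run:
```python
from h import *
o=observe();p=ST.inv(o["position"]);print(p,o["grip_width"],o["ft_force"],"angle",np.arctan2(-p[0],p[1]+75),np.hypot(p[0],p[1]+75))
```

```text
[-98.102 -35.289  68.276] 0.022879233953999108 [1.267 5.298 3.698] angle 1.186161873347518 105.83505363176394
```

Emit:
move_arm(
  jaw=[2, 2, 2, 2, 8.5, 8.5, 8.5, 8.5, 8.5, 8.5, 8.5, 8.5],
  dp=[
    [-0.3, -0.42, 0],
    [-0.3, -0.42, 0],
    [0, 0, 0],
    [0, 0, 0],
    [0, 0, 0],
    [0, 0, 0],
    [0, 0, 0],
    [0, 0, 0],
    [0, 0, -2],
    [0, 0, -2],
    [0, 0, -2],
    [0, 0, -2],
  ],
  turn=[
    [0, 0, 0],
    [0, 0, 0],
    [0, 0, 0],
    [0, 0, 0],
    [0, 0, 0],
    [0, 0, 0],
    [0, 0, 0],
    [0, 0, 0],
    [0, 0, 0],
    [0, 0, 0],
    [0, 0, 0],
    [0, 0, 0],
  ],
)

```text
time_s: 7.15
position: [0.5186, -0.1752, 0.2082]
tool_rot: [[-0.661, 0.566, 0.492], [0.687, 0.72, 0.096], [-0.3, 0.401, -0.865]]
ft_force: [0.3, -0.0, 1.1]
grip_width: 0.0849
gripper_force: 0.0
```

Run:
```python
from h import *
o=observe();p=ST.inv(o["position"]);print(p,o["q"])
for c in("side","top"):
    im,d=cams.get_image(c); np.save(f"pics/{c}3.npy",im)
    for n in["tube_grip","tube_nose","mark_tip","lever_grip","lever_pivot"]:
        L=cams.mark_of(c,n)
        if L:
            u,v=np.array(L[0]["location"])*[640,480]; oo,d=ray(c,u,v); nn=ST.R@UP
            h={"tube_grip":.039,"lever_grip":.087,"lever_pivot":.057}.get(n,.022)
            print(c,n,round(L[0]["p"],2),u.round(1),v.round(1),ST.inv(oo+d*((ST.p(0,0,h)-oo)@nn)/(d@nn)))
    u,v=proj(c,ST.p(0,0,.03)).astype(int); w,hh=(50,50)
    cr=cv2.resize(im[v-hh//1:v+hh,u-w:u+w],(400,400),interpolation=3); globals()[c]=cr
cv2.imwrite("pics/s3.png",np.hstack([side,top])[:,:,::-1])
```

```text
[-101.284  -46.403  148.762] [ -42.51    14.192   96.406   29.758   54.294 -104.709]
side tube_grip 0.88 386.2 260.5 [13.009 -1.069 38.998]
side tube_nose 0.6 394.8 275.4 [ -3.568 -41.643  21.999]
side lever_grip 0.96 367.7 299.1 [-99.828 -48.142  86.996]
side lever_pivot 0.95 401.5 276.3 [  3.774 -69.88   56.997]
top tube_grip 0.67 341.9 207.4 [-3.611  6.976 38.998]
top tube_nose 0.64 353.3 203.6 [ -4.001 -32.226  21.999]
top mark_tip 0.59 334.0 218.5 [-41.899  35.035  21.999]
top lever_grip 0.85 361.7 238.1 [-97.667 -36.069  86.996]
top lever_pivot 0.67 367.8 204.5 [ -2.701 -72.316  56.997]
```

View pics/s3.png

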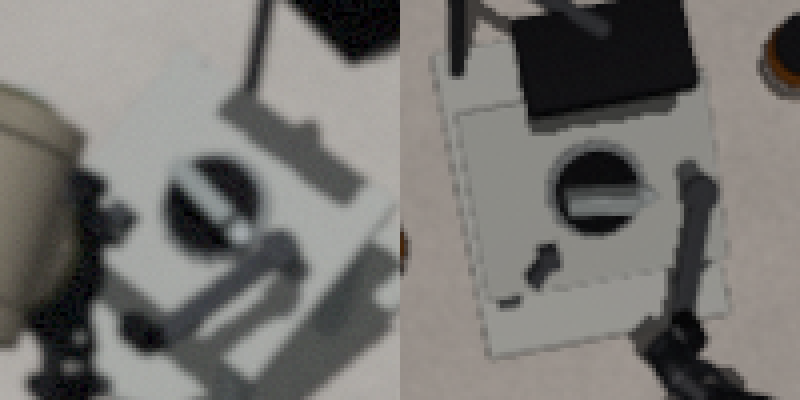

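The lever is open: the post is at about (150,325) in the side crop and (685,325) in the top crop. The bar lies across the cap with its nose at the -y end, (658,196) in the top crop. The pointer is at (545,265). I'll fit the bar angle and pointer with a silhouette match.

```bash
cat > fit.py <<'E'
from h import *
def hull(c,s,pts,k,x0): 
    q=np.array([proj(c,s.p(*p)) for p in pts]); return cv2.convexHull(((q-x0)*k).astype(np.float32)).astype(np.int32)
def fit(ims):
    k=6; tot={}
    for c,im in ims.items():
        x0=(proj(c,ST.p(0,0,.03))-40).astype(int)
        g=cv2.cvtColor(im,cv2.COLOR_RGB2GRAY)[x0[1]:x0[1]+80,x0[0]:x0[0]+80].astype(np.float32)
        g=cv2.resize(g,None,fx=k,fy=k,interpolation=cv2.INTER_CUBIC); best=[]
        def sil(a):
            e=np.array([np.cos(a),np.sin(a)]);n=np.array([-e[1],e[0]]);m=np.zeros(g.shape,np.uint8)
            cv2.fillPoly(m,[hull(c,ST,[(*(i*.028*e+j*.007*n),h) for i in(-1,1) for j in(-1,1) for h in(.016,.048)],k,x0)],1)
            cv2.fillPoly(m,[hull(c,ST,[(*(i*e+j*n),h) for i,j in((.028,.006),(.028,-.006),(.046,0)) for h in(.016,.028)],k,x0)],1)
            return m
        disc=np.zeros(g.shape,np.uint8); cv2.fillPoly(disc,[hull(c,ST,[(.033*np.cos(t),.033*np.sin(t),.016) for t in np.arange(0,6.3,.1)],k,x0)],1)
        for a in np.radians(np.arange(-180,180,3)):
            m=sil(a); d=disc&(1-m)
            for dx in range(-18,19,3):
                for dy in range(-18,19,3):
                    if (dx,dy)!=(0,0) and abs(a)<0: continue
                    gs=np.roll(g,(-dy,-dx),(0,1))
                    best.append((cv2.mean(gs,m)[0]-cv2.mean(gs,d)[0],np.degrees(a),dx/k,dy/k))
        best.sort(reverse=True); print(c); [print("  ",np.array(b)) for b in best[:6]]
E
python3 - <<'E'
from fit import *
fit({c:np.load(f"pics/{c}3.npy") for c in("side","top")})
# plate-plane measure of hand-picked points in last crops (scale 4)
def onp(c,X,Yp,h):
    u,v=proj(c,ST.p(0,0,.03)).astype(int); o,d=ray(c,u-50+X/4,v-50+Yp/4); n=ST.R@UP
    return ST.inv(o+d*((ST.p(0,0,h)-o)@n)/(d@n))
print("nose",onp("top",258,196,.022),onp("side",252,240,.022),"cap",onp("top",197,188,.016),"mark tip/tail",onp("top",153,245,.024),onp("top",135,285,.012),"side ptr",onp("side",120,215,.024))
E
```

```text
side
   [ 90.401 -96.      1.     -1.5  ]
   [ 90.164 -96.      1.5    -1.   ]
   [ 90.107 -96.      1.     -1.   ]
   [ 90.1 -99.    1.   -1.5]
   [ 89.804 -99.      1.5    -1.   ]
   [ 89.525 -96.      0.5    -1.5  ]Traceback (most recent call last):
  File "<stdin>", line 2, in <module>
  File "fit.py", line 17, in fit
    m=sil(a); d=disc&(1-m)
  File "fit.py", line 12, in sil
    cv2.fillPoly(m,[hull(c,ST,[(*(i*.028*e+j*.007*n),h) for i in(-1,1) for j in(-1,1) for h in(.016,.048)],k,x0)],1)
                    ~~~~^^^^^^^^^^^^^^^^^^^^^^^^^^^^^^^^^^^^^^^^^^^^^^^^^^^^^^^^^^^^^^^^^^^^^^^^^^^^^^^^^^^^^^^^
  File "fit.py", line 3, in hull
    q=np.array([proj(c,s.p(*p)) for p in pts]); return cv2.convexHull(((q-x0)*k).astype(np.float32)).astype(np.int32)
                ~~~~^^^^^^^^^^^
  File "h.py", line 12, in proj
    f,cx,cy,k1,V=K(c); q=V[:3,:3]@np.array(p)+V[:3,3]; s=np.array([q[0],-q[1]])/-q[2]
                 ~^^^
  File "h.py", line 4, in K
    k=cams.calibration(c); f=240/np.tan(np.radians(k["vertical_fov"])/2)
ValueError: time passes only in moves, steps and waits
```

```bash
sed -i 's/^def K(c):/import functools\n@functools.cache\ndef K(c):/' h.py
python3 - <<'E'
from fit import *
fit({c:np.load(f"pics/{c}3.npy") for c in("side","top")})
def onp(c,X,Yp,h):
    u,v=proj(c,ST.p(0,0,.03)).astype(int); o,d=ray(c,u-50+X/4,v-50+Yp/4); n=ST.R@UP
    return ST.inv(o+d*((ST.p(0,0,h)-o)@n)/(d@n))
print("nose",onp("top",258,196,.022),onp("side",252,240,.022),"cap",onp("top",197,188,.016),"mark tip/tail",onp("top",153,245,.024),onp("top",135,285,.012),"side ptr",onp("side",120,215,.024))
E
```

```text
side
   [ 90.401 -96.      1.     -1.5  ]
   [ 90.164 -96.      1.5    -1.   ]
   [ 90.107 -96.      1.     -1.   ]
   [ 90.1 -99.    1.   -1.5]
   [ 89.804 -99.      1.5    -1.   ]
   [ 89.525 -96.      0.5    -1.5  ]
top
   [ 74.36 -99.     0.5    0.  ]
   [ 74.198 -99.      0.      0.   ]
   [  74.106 -102.       0.5      0.   ]
   [  73.924 -102.       0.       0.   ]
   [ 73.679 -96.      0.5     0.   ]
   [ 73.458 -96.      0.      0.   ]
nose [ -7.768 -45.364  21.999] [  1.403 -41.76   21.999] cap [ 5.709  1.056 15.999] mark tip/tail [-31.979  42.848  23.999] [-67.501  61.006  11.999] side ptr [-42.141  44.406  23.999]
```

Run:
```python
from fit import *
k=8; sh={"side":(1,-1.3),"top":(.4,0)}; out=[]
for c in("side","top"):
    im=cv2.imread(f"pics/{c}0.png"); x0=(proj(c,ST.p(-.051,.051,.012))-20).astype(int)
    col=cv2.resize(im[x0[1]:x0[1]+40,x0[0]:x0[0]+40],None,fx=10,fy=10,interpolation=3)
    g=cv2.resize(cv2.cvtColor(im,cv2.COLOR_BGR2GRAY)[x0[1]:x0[1]+40,x0[0]:x0[0]+40].astype(np.float32),None,fx=k,fy=k,interpolation=3)
    res=[]
    for deg in np.arange(115,160,1.):
        a=np.radians(deg);e=np.array([np.cos(a),np.sin(a)]);n=np.array([-e[1],e[0]])
        m=np.zeros(g.shape,np.uint8)
        for sh_ in ([(.054,0),(.070,.010),(.070,-.010)],[(.070,.005),(.070,-.005),(.092,.005),(.092,-.005)]):
            q=hull(c,ST,[(*(i*e+j*n),h) for i,j in sh_ for h in(0,.024)],k,x0-np.array(sh[c])); cv2.fillPoly(m,[q],1)
        ring=cv2.dilate(m,np.ones((25,25)))&(1-m)
        res.append((cv2.mean(g,ring)[0]-cv2.mean(g,m)[0],deg))
    res.sort(reverse=True);print(c,[(round(r[0],1),r[1]) for r in res[:8]])
    for deg,cl in((125,(0,0,255)),(135,(0,255,0)),(145,(255,0,0))):
        a=np.radians(deg)
        p=[tuple(((proj(c,ST.p(r*np.cos(a),r*np.sin(a),.024))+sh[c]-x0)*10).astype(int).tolist()) for r in(.054,.092)]
        cv2.line(col,*p,cl,1)
    out.append(col)
cv2.imwrite("pics/ptr.png",np.hstack(out))
```

```text
side [(54.1, np.float64(136.0)), (54.0, np.float64(135.0)), (53.2, np.float64(137.0)), (50.8, np.float64(134.0)), (49.8, np.float64(138.0)), (46.3, np.float64(133.0)), (44.9, np.float64(139.0)), (39.2, np.float64(132.0))]
top [(64.1, np.float64(134.0)), (63.4, np.float64(135.0)), (60.1, np.float64(133.0)), (56.3, np.float64(136.0)), (54.5, np.float64(132.0)), (47.5, np.float64(131.0)), (46.4, np.float64(137.0)), (38.5, np.float64(130.0))]
```

View pics/ptr.png

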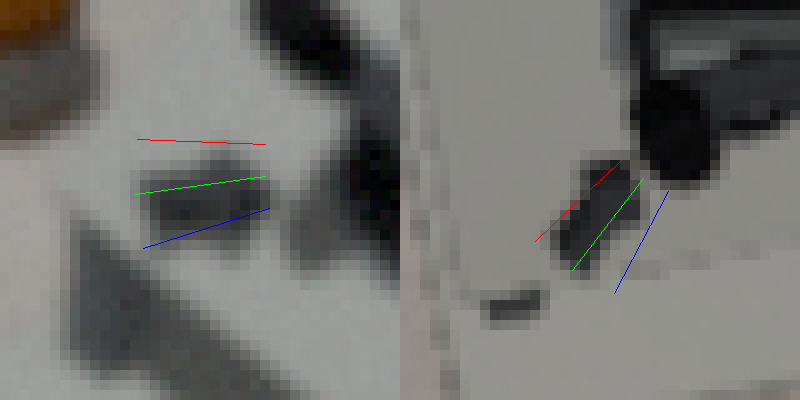

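The pointer sits at 135° in the plate and the nose at about -98.5°, so the tube must turn 126.5° clockwise, which is +z for the tool.

Run:
```python
from h import *
sh={"side":(1,-1.3),"top":(.4,0)}; p=ST.p(0,0,.03)
x,_=tri(*[ray(c,*(proj(c,p)+sh[c])) for c in sh]); print("axis corr",ST.inv(x)-[0,0,30])
a=np.radians(-8.5); R=tool(ST,a)
plan(ST.p(.003,0,.12),R,12)
```

```text
axis corr [ 3.183 -1.364  6.478]
12 dp cm [0.127 0.966 0.231] turn [ 0.    -0.     0.067] mid [ 0.56  -0.133  0.219]
```

Emit:
move_arm(
  jaw=[5.5, 5.5, 5.5, 5.5, 5.5, 5.5, 5.5, 5.5, 5.5, 5.5, 5.5, 5.5],
  dp=[
    [0.13, 0.97, 0.23],
    [0.13, 0.97, 0.23],
    [0.13, 0.97, 0.23],
    [0.13, 0.97, 0.23],
    [0.13, 0.97, 0.23],
    [0.13, 0.97, 0.23],
    [0.13, 0.97, 0.23],
    [0.13, 0.97, 0.23],
    [0.13, 0.97, 0.23],
    [0.13, 0.97, 0.23],
    [0.13, 0.97, 0.23],
    [0.13, 0.97, 0.23],
  ],
  turn=[
    [0, 0, 0.067],
    [0, 0, 0.067],
    [0, 0, 0.067],
    [0, 0, 0.067],
    [0, 0, 0.067],
    [0, 0, 0.067],
    [0, 0, 0.067],
    [0, 0, 0.067],
    [0, 0, 0.067],
    [0, 0, 0.067],
    [0, 0, 0.067],
    [0, 0, 0.067],
  ],
)

```text
time_s: 8.75
position: [0.6136, -0.1099, 0.2362]
tool_rot: [[-0.05, 0.869, 0.492], [0.995, 0.002, 0.096], [0.083, 0.495, -0.865]]
ft_force: [-0.4, -0.1, 0.6]
grip_width: 0.0552
gripper_force: 0.0
```

Run:
```python
from h import *
o=observe();print(ST.inv(o["position"]),o["q"],o["ft_force"])
plan(ST.p(.0015,-.001,.025),tool(ST,np.radians(-8.5)),7)
```

```text
[  3.983   0.488 120.374] [-28.91   18.776  84.281  23.085  55.27  -40.125] [-0.364 -0.073  0.608]
7 dp cm [-0.031 -0.032  1.362] turn [ 0.    -0.001 -0.001] mid [ 0.633 -0.107  0.2  ]
```

Emit:
move_arm(
  jaw=[5.5, 5.5, 5.5, 5.5, 5.5, 5.5, 5.5, 0.8, 0.8, 0.8, 0.8, 0.8],
  dp=[
    [-0.03, -0.03, 1.36],
    [-0.03, -0.03, 1.36],
    [-0.03, -0.03, 1.36],
    [-0.03, -0.03, 1.36],
    [-0.03, -0.03, 1.36],
    [-0.03, -0.03, 1.36],
    [-0.03, -0.03, 1.36],
    [0, 0, 0],
    [0, 0, 0],
    [0, 0, 0],
    [0, 0, 0],
    [0, 0, 0],
  ],
  turn=[
    [0, 0, 0],
    [0, 0, 0],
    [0, 0, 0],
    [0, 0, 0],
    [0, 0, 0],
    [0, 0, 0],
    [0, 0, 0],
    [0, 0, 0],
    [0, 0, 0],
    [0, 0, 0],
    [0, 0, 0],
    [0, 0, 0],
  ],
)

```text
time_s: 9.75
position: [0.6594, -0.1036, 0.1542]
tool_rot: [[-0.052, 0.867, 0.496], [0.995, 0.005, 0.095], [0.08, 0.498, -0.863]]
ft_force: [7.2, 0.6, -2.3]
grip_width: 0.0132
gripper_force: 34.5
```

Emit:
move_arm(
  jaw=[0.8, 0.8, 0.8],
  dp=[
    [0, 0, 0],
    [0, 0, 0],
    [0, 0, 0],
  ],
  turn=[
    [0, 0, 0],
    [0, 0, 0],
    [0, 0, 0],
  ],
)

```text
time_s: 10.0
position: [0.6594, -0.1036, 0.1542]
tool_rot: [[-0.052, 0.867, 0.496], [0.995, 0.005, 0.095], [0.08, 0.498, -0.863]]
ft_force: [7.7, 0.4, -3.2]
grip_width: 0.0134
gripper_force: 34.5
```

Run:
```python
from h import *
o=observe();R=np.array(o["tool_rot"]);print(ST.inv(o["position"]),"tool-frame F",R.T@o["ft_force"],R.T@o["wrist_torque"],o["grip_width"],o["gripper_force"])
y=ST.R.T@R[:,1];print("tool y angle",np.degrees(np.arctan2(y@Y,y@UH)))
```

```text
[ 2.972 -1.671 26.283] tool-frame F [-0.239  5.104  6.576] [-0.44   0.001  0.068] 0.01341027675812941 34.45473611354828
tool y angle -8.805978678417555
```

Emit:
move_arm(
  jaw=[0.8, 0.8, 0.8, 0.8, 0.8, 0.8, 0.8, 0.8, 0.8, 0.8, 0.8, 0.8],
  dp=[
    [0, 0.18, 0],
    [0, 0, 0],
    [0, 0, 0],
    [0, 0, 0],
    [0, 0, 0],
    [0, 0, 0],
    [0, 0, 0],
    [0, 0, 0],
    [0, 0, 0],
    [0, 0, 0],
    [0, 0, 0],
    [0, 0, 0],
  ],
  turn=[
    [0, 0, 0],
    [0, 0, 0.1],
    [0, 0, 0.1],
    [0, 0, 0.1],
    [0, 0, 0.1],
    [0, 0, 0.1],
    [0, 0, 0.1],
    [0, 0, 0.1],
    [0, 0, 0.1],
    [0, 0, 0.1],
    [0, 0, 0.1],
    [0, 0, 0],
  ],
  force=50,
)

```text
time_s: 11.0
position: [0.6559, -0.1014, 0.1525]
tool_rot: [[0.708, 0.514, 0.484], [0.539, -0.836, 0.1], [0.457, 0.19, -0.869]]
ft_force: [-24.7, 3.0, 5.8]
grip_width: 0.0128
gripper_force: 55.4
```

```bash
cat > st.py <<'E'
from h import *
o=observe();R=np.array(o["tool_rot"]);print(ST.inv(o["position"]),"tool-frame F",R.T@o["ft_force"],R.T@o["wrist_torque"],o["grip_width"],o["gripper_force"])
y=ST.R.T@R[:,1];print("tool y angle",np.degrees(np.arctan2(y@Y,y@UH)),np.array(o["q"]),o["time_s"])
E
python3 st.py
```

```text
[-0.593  1.113 26.268] tool-frame F [-13.223 -14.145 -16.728] [ 2.102 -2.141  0.032] 0.012792312358733762 55.3905987739563
tool y angle -66.37791090563823 [-25.89   27.619  84.947  24.82   45.939  15.803] 11.0
```

The force shows I gripped about 5 mm off along the bar. From the displacement, the true axis is near (3.7, 3.0) mm. I'll relieve the load, re-centre and re-grip.

Emit:
move_arm(
  jaw=[0.8, 0.8, 3, 3, 3, 3, 3],
  dp=[
    [-0.14, -0.17, 0],
    [-0.14, -0.17, 0],
    [0, 0, 0],
    [0, 0, 0],
    [0, 0, 0],
    [0, 0, 0],
    [0, 0, 0],
  ],
  turn=[
    [0, 0, 0],
    [0, 0, 0],
    [0, 0, 0],
    [0, 0, 0],
    [0, 0, 0],
    [0, 0, 0],
    [0, 0, 0],
  ],
)

```text
time_s: 11.58
position: [0.6563, -0.1021, 0.1518]
tool_rot: [[0.703, 0.513, 0.493], [0.542, -0.835, 0.096], [0.46, 0.2, -0.865]]
ft_force: [0.4, -0.5, 0.4]
grip_width: 0.0301
gripper_force: 0.0
```

```bash
python3 st.py
python3 - <<'E'
from fit import *
ims={}
for c in("side","top"): ims[c]=cams.get_image(c)[0]
im=[]
for c in ims:
    u,v=proj(c,ST.p(0,0,.03)).astype(int); im.append(cv2.resize(ims[c][v-40:v+40,u-40:u+40],(400,400),interpolation=3))
cv2.imwrite("pics/s4.png",np.hstack(im)[:,:,::-1])
plan(ST.p(.0037,.003,.0255),tool(ST,np.radians(-66)),3)
E
```

```text
[-0.64   0.335 25.59 ] tool-frame F [ 0.173  0.72  -0.165] [ 0.066 -0.186  0.007] 0.030113099849729652 0.0
tool y angle -66.1032679832075 [-25.928  27.582  85.36   25.221  45.04   15.1  ] 11.5833
3 dp cm [ 0.17  -0.018  0.001] turn [-0.001 -0.001 -0.001] mid [ 0.657 -0.101  0.152]
```

Emit:
move_arm(
  jaw=[3, 3, 3, 0.8, 0.8, 0.8, 0.8, 0.8, 0.8],
  dp=[
    [0.25, -0.03, 0],
    [0.26, -0.02, 0],
    [0, 0, 0],
    [0, 0, 0],
    [0, 0, 0],
    [0, 0, 0],
    [0, 0, 0],
    [0, 0, 0],
    [0, 0, 0],
  ],
  turn=[
    [0, 0, 0],
    [0, 0, 0],
    [0, 0, 0],
    [0, 0, 0],
    [0, 0, 0],
    [0, 0, 0],
    [0, 0, 0],
    [0, 0, 0],
    [0, 0, 0],
  ],
  force=40,
)

```text
time_s: 12.43
position: [0.6596, -0.0987, 0.1541]
tool_rot: [[0.703, 0.513, 0.493], [0.542, -0.835, 0.096], [0.461, 0.2, -0.865]]
ft_force: [0.5, 0.2, 2.4]
grip_width: 0.0129
gripper_force: 39.7
```

```bash
python3 st.py
```

```text
[ 3.829  3.102 25.64 ] tool-frame F [ 1.584  0.599 -1.838] [ 0.176 -0.046  0.119] 0.01291615781039119 39.67269480228424
tool y angle -66.10588281939971 [-25.452  27.635  84.803  24.819  45.319  15.949] 12.4333
```

Emit:
move_arm(
  jaw=[0.8, 0.8, 0.8, 0.8, 0.8, 0.8, 0.8],
  dp=[
    [0, 0, 0],
    [0, 0, 0],
    [0, 0, 0],
    [0, 0, 0],
    [0, 0, 0],
    [0, 0, 0],
    [0, 0, 0],
  ],
  turn=[
    [0, 0, 0.1],
    [0, 0, 0.1],
    [0, 0, 0.1],
    [0, 0, 0.1],
    [0, 0, 0.1],
    [0, 0, 0.1],
    [0, 0, 0],
  ],
)

```text
time_s: 13.02
position: [0.6596, -0.0987, 0.1541]
tool_rot: [[0.87, 0.024, 0.493], [-0.027, -0.995, 0.096], [0.493, -0.097, -0.865]]
ft_force: [-0.4, 1.2, 3.2]
grip_width: 0.0128
gripper_force: 39.7
```

```bash
python3 st.py
```

```text
[ 3.839  3.041 25.637] tool-frame F [ 1.18  -1.532 -2.827] [ 0.012 -0.172  0.105] 0.012784239594348759 39.735994935035706
tool y angle -100.67037080023681 [-25.452  27.636  84.8    24.809  45.312  50.522] 13.0167
```

Emit:
move_arm(
  jaw=[0.8, 0.8, 0.8, 0.8, 0.8, 0.8, 0.8, 0.8, 0.8, 0.8],
  dp=[
    [0, 0, 0],
    [0, 0, 0],
    [0, 0, 0],
    [0, 0, 0],
    [0, 0, 0],
    [0, 0, 0],
    [0, 0, 0],
    [0, 0, 0],
    [0, 0, 0],
    [0, 0, 0],
  ],
  turn=[
    [0, 0, 0.1],
    [0, 0, 0.1],
    [0, 0, 0.1],
    [0, 0, 0.1],
    [0, 0, 0.1],
    [0, 0, 0.1],
    [0, 0, 0],
    [0, 0, 0],
    [0, 0, 0],
    [0, 0, 0],
  ],
)

```text
time_s: 13.85
position: [0.6596, -0.0988, 0.1541]
tool_rot: [[0.734, -0.467, 0.493], [-0.579, -0.81, 0.096], [0.354, -0.356, -0.865]]
ft_force: [0.5, 0.5, 2.5]
grip_width: 0.0128
gripper_force: 39.9
```

Emit:
move_arm(
  jaw=[5.5, 5.5, 5.5, 5.5, 5.5, 5.5, 5.5, 5.5, 5.5, 5.5, 5.5, 5.5],
  dp=[
    [0, 0, 0],
    [0, 0, 0],
    [0, 0, 0],
    [0, 0, 0],
    [0, 0, -2],
    [0, 0, -2],
    [0, 0, -2],
    [0, 0, -2],
    [0, 0, -2.5],
    [0, 0, -3],
    [0, 0, -3],
    [0, 0, -3],
  ],
  turn=[
    [0, 0, 0],
    [0, 0, 0],
    [0, 0, 0],
    [0, 0, 0],
    [0, 0, 0],
    [0, 0, 0],
    [0, 0, 0],
    [0, 0, 0],
    [0, 0, 0],
    [0, 0, 0],
    [0, 0, 0],
    [0, 0, 0],
  ],
)

```text
time_s: 14.85
position: [0.5626, -0.1174, 0.3237]
tool_rot: [[0.733, -0.469, 0.492], [-0.581, -0.808, 0.096], [0.353, -0.356, -0.865]]
ft_force: [0.6, -0.3, 0.8]
grip_width: 0.0554
gripper_force: 0.0
```

```bash
python3 st.py
python3 - <<'E'
from fit import *
im=[];ims={}
for c in("side","top"):
    i=cams.get_image(c)[0]; ims[c]=i; np.save(f"pics/{c}5.npy",i)
    u,v=proj(c,ST.p(-.02,.02,.03)).astype(int); im.append(cv2.resize(i[v-30:v+30,u-30:u+30],(400,400),interpolation=3))
cv2.imwrite("pics/s5.png",np.hstack(im)[:,:,::-1])
E
```

```text
[  3.051   2.384 221.894] tool-frame F [ 0.908 -0.284 -0.491] [-0.16  -0.215 -0.012] 0.05542123181412188 0.0
tool y angle -134.8378312975752 [-32.91   10.206  81.304  22.136  67.443  86.605] 14.85
```

View pics/s5.png

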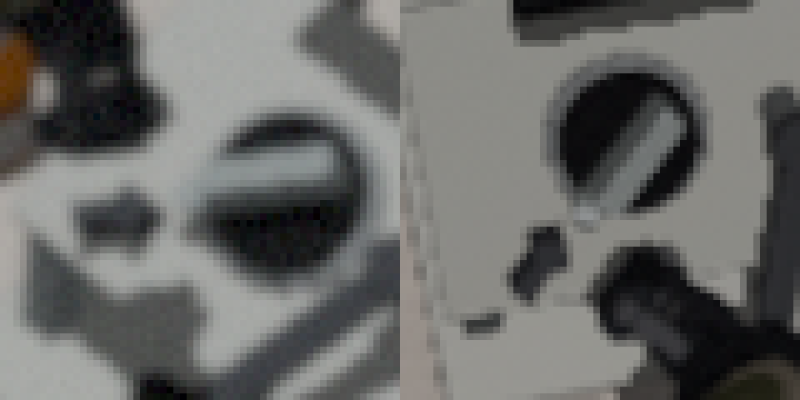

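The side view shows the nose at about (190,210) facing the pointer tip at (160,212); in the top view they are at (585,217) and (560,232). I'll fit the relative angle.

```bash
cat > rel.py <<'E'
from fit import *
from scipy.optimize import minimize
def run(tag):
  k=6
  for c in("side","top"):
    im=np.load(f"pics/{c}{tag}.npy"); g=cv2.GaussianBlur(cv2.cvtColor(im,cv2.COLOR_RGB2GRAY),(3,3),0).astype(np.float32)
    x0=(proj(c,ST.p(-.02,.02,.03))-35).astype(int); g=cv2.resize(g[x0[1]:x0[1]+70,x0[0]:x0[0]+70],None,fx=k,fy=k,interpolation=3)
    off=np.array([.0038,.003])
    def mask(polys,sh):
        m=np.zeros(g.shape,np.uint8)
        for P in polys: cv2.fillPoly(m,[hull(c,ST,[(*(np.array(p[:2])+off),p[2]) for p in P],k,x0-sh)],1)
        return m
    def ax(d): a=np.radians(d); e=np.array([np.cos(a),np.sin(a)]); return e,np.array([-e[1],e[0]])
    def f(d,sh):
        e,n=ax(d)
        b=mask([[(*(i*.028*e+j*.007*n),h) for i in(-1,1) for j in(-1,1) for h in(.016,.048)]],sh)
        disc=mask([[(.034*np.cos(t),.034*np.sin(t),.016) for t in np.arange(0,6.3,.2)]],sh)
        big=mask([[(.044*np.cos(t),.044*np.sin(t),.016) for t in np.arange(0,6.3,.2)]],sh)
        r=disc&(1-b); return cv2.mean(g,b)[0]-2*cv2.mean(g,r)[0]+cv2.mean(g,big&(1-disc)&(1-b))[0]
    def q(d,sh):
        e,n=ax(d); s=[mask([[(*(i*e+j*n),h) for i,j in P for h in(0,.024)]],sh) for P in([(.054,0),(.070,.010),(.070,-.010)],[(.070,.005),(.070,-.005),(.092,.005),(.092,-.005)])]
        m=s[0]|s[1]; return cv2.mean(g,cv2.dilate(m,np.ones((19,19)))&(1-m))[0]-cv2.mean(g,m)[0]
    B=max(((f(d,np.array([x,y])),d,x,y) for d in range(123,150,3) for x in np.arange(-3,3.1,.5) for y in np.arange(-3,3.1,.5)))
    B=max(((f(d,np.array([x,y])),d,x,y) for d in np.arange(B[1]-4,B[1]+5,1) for x in B[2]+np.array([-.25,0,.25]) for y in B[3]+np.array([-.25,0,.25])))
    Q=max((q(d,np.array(B[2:])),d) for d in np.arange(118,152,1))
    print(c,"bar",np.array(B),"pointer",np.array(Q))
E
python3 -c "
from rel import *
run(5)"
```

```text
side bar [141.275 135.      0.25    0.   ] pointer [ 56.382 137.   ]
top bar [136.301 136.      1.      1.   ] pointer [ 62.064 135.   ]
```

The nose is on the pointer to within about 2°. Now I'll go back to the lever post.

Run:
```python
from h import *
R=tool(ST,np.radians(-142.8)); A=ST.p(-.1005,-.046,.149)
plan(A,R,8); plan(ST.p(-.1005,-.046,.0685),R,6,A,R)
```

```text
8 dp cm [-0.441  1.386  0.943] turn [-0.001 -0.001  0.018] mid [ 0.542 -0.148  0.268]
6 dp cm [ 0.    -0.     1.342] turn [-0. -0. -0.] mid [ 0.539 -0.171  0.174]
```

Emit:
move_arm(
  jaw=[8.5, 8.5, 8.5, 8.5, 8.5, 8.5, 8.5, 8.5, 8.5],
  dp=[
    [-0.44, 1.39, 0.94],
    [-0.44, 1.39, 0.94],
    [-0.44, 1.39, 0.94],
    [-0.44, 1.39, 0.94],
    [-0.44, 1.39, 0.94],
    [-0.44, 1.39, 0.94],
    [-0.44, 1.39, 0.94],
    [-0.44, 1.39, 0.94],
    [0, 0, 0],
  ],
  turn=[
    [0, 0, 0.018],
    [0, 0, 0.018],
    [0, 0, 0.018],
    [0, 0, 0.018],
    [0, 0, 0.018],
    [0, 0, 0.018],
    [0, 0, 0.018],
    [0, 0, 0.018],
    [0, 0, 0],
  ],
)

```text
time_s: 15.7
position: [0.5172, -0.1735, 0.2005]
tool_rot: [[0.659, -0.573, 0.488], [-0.694, -0.714, 0.099], [0.292, -0.404, -0.867]]
ft_force: [0.2, 0.2, -0.4]
grip_width: 0.0849
gripper_force: 0.0
```

```bash
python3 st.py
```

```text
[-106.023  -44.504  142.658] tool-frame F [-0.141 -0.112  0.469] [-0.197 -0.184 -0.003] 0.08494925509980768 0.0
tool y angle -143.32455465119222 [-42.455  14.632  97.177  30.031  53.508  75.236] 15.7
```

Emit:
move_arm(
  jaw=[8.5, 8.5, 8.5, 8.5, 8.5, 8.5, 2, 2, 2, 2, 2, 2],
  dp=[
    [0, 0, 1.34],
    [0, 0, 1.34],
    [0, 0, 1.34],
    [0, 0, 1.34],
    [0, 0, 1.34],
    [0, 0, 1.34],
    [0, 0, 0],
    [0, 0, 0],
    [0, 0, 0],
    [0, 0, 0],
    [0, 0, 0],
    [0, 0, 0],
  ],
  turn=[
    [0, 0, 0],
    [0, 0, 0],
    [0, 0, 0],
    [0, 0, 0],
    [0, 0, 0],
    [0, 0, 0],
    [0, 0, 0],
    [0, 0, 0],
    [0, 0, 0],
    [0, 0, 0],
    [0, 0, 0],
    [0, 0, 0],
  ],
  force=30,
)

```text
time_s: 16.7
position: [0.5603, -0.1633, 0.1374]
tool_rot: [[0.658, -0.566, 0.498], [-0.691, -0.716, 0.1], [0.299, -0.41, -0.862]]
ft_force: [14.4, 20.8, 13.8]
grip_width: 0.0233
gripper_force: 33.2
```

```bash
python3 st.py
```

```text
[-99.278 -42.368  65.907] tool-frame F [ -0.787 -28.615  -2.626] [ 3.608 -0.43  -0.009] 0.02329350961323224 33.179914355278015
tool y angle -143.08958414991903 [-38.06   22.626  97.822  33.823  43.851  72.871] 16.7
```

Run:
```python
from h import *
R=np.array(observe()["tool_rot"]);u0,y0,_=lev(1.25)
print((R.T@ST.R@((-.0993+.1047)*UH+(-.0424+.046)*Y))*100)
for f in np.linspace(1.25,.05,13)[1:]:
    u,y,_=lev(f); print(round(f,2),(R.T@ST.R@((u-u0)*UH+(y-y0)*Y))*100); u0,y0=u,y
```

```text
[ 0.036 -0.648  0.008]
1.15 [-0.554 -0.892  0.011]
1.05 [-0.462 -0.942  0.011]
0.95 [-0.366 -0.984  0.012]
0.85 [-0.266 -1.015  0.012]
0.75 [-0.163 -1.037  0.012]
0.65 [-0.059 -1.048  0.012]
0.55 [ 0.046 -1.048  0.012]
0.45 [ 0.151 -1.039  0.012]
0.35 [ 0.254 -1.018  0.012]
0.25 [ 0.354 -0.988  0.011]
0.15 [ 0.451 -0.948  0.011]
0.05 [ 0.543 -0.898  0.01 ]
```

Emit:
move_arm(
  jaw=[2, 2, 2, 2, 2, 2, 2, 2, 2, 2, 2, 2],
  dp=[
    [0.04, -0.65, -0.3],
    [-0.55, -0.89, 0],
    [-0.46, -0.94, 0],
    [-0.37, -0.98, 0],
    [-0.27, -1.02, 0],
    [-0.16, -1.04, 0],
    [-0.06, -1.05, 0],
    [0.05, -1.05, 0],
    [0.15, -1.04, 0],
    [0.25, -1.02, 0],
    [0, 0, 0],
    [0, 0, 0],
  ],
  turn=[
    [0, 0, 0],
    [0, 0, 0],
    [0, 0, 0],
    [0, 0, 0],
    [0, 0, 0],
    [0, 0, 0],
    [0, 0, 0],
    [0, 0, 0],
    [0, 0, 0],
    [0, 0, 0],
    [0, 0, 0],
    [0, 0, 0],
  ],
)

```text
time_s: 17.7
position: [0.6018, -0.0853, 0.1708]
tool_rot: [[0.661, -0.569, 0.489], [-0.691, -0.716, 0.1], [0.294, -0.404, -0.866]]
ft_force: [2.0, 7.5, -8.6]
grip_width: 0.0233
gripper_force: 33.6
```

```bash
python3 st.py
```

```text
[-34.924  26.837  67.333] tool-frame F [-6.403 -3.026  9.186] [ 0.09  -1.061 -0.059] 0.023272716974309646 33.58470618724823
tool y angle -143.0880534310577 [-27.041  21.331  92.599  26.156  44.91   90.158] 17.7
```

Emit:
move_arm(
  jaw=[2, 2, 2, 2, 2, 2, 2],
  dp=[
    [0.35, -0.99, -0.1],
    [0.45, -0.95, 0],
    [0.54, -0.9, 0],
    [0.3, -0.42, 0],
    [0.25, -0.3, 0],
    [0, 0, 0],
    [0, 0, 0],
  ],
  turn=[
    [0, 0, 0],
    [0, 0, 0],
    [0, 0, 0],
    [0, 0, 0],
    [0, 0, 0],
    [0, 0, 0],
    [0, 0, 0],
  ],
)

```text
time_s: 18.28
position: [0.6339, -0.0742, 0.1911]
tool_rot: [[0.66, -0.57, 0.489], [-0.691, -0.716, 0.098], [0.294, -0.403, -0.867]]
ft_force: [2.7, 4.9, -18.6]
grip_width: 0.0229
gripper_force: 32.1
```

```bash
python3 st.py
```

```text
[ 4.298 31.878 68.052] tool-frame F [-7.051  2.414 17.917] [-0.865 -1.389  0.081] 0.02285530683470531 32.112107276916504
tool y angle -143.12102837244115 [-24.194  22.566  86.472  22.871  48.216  96.389] 18.2833
```

Emit:
move_arm(
  jaw=[2, 2, 2, 2, 2],
  dp=[
    [0.1, -0.2, 0.2],
    [0.1, -0.2, 0.1],
    [0.05, -0.1, 0],
    [0, 0, 0],
    [0, 0, 0],
  ],
  turn=[
    [0, 0, 0],
    [0, 0, 0],
    [0, 0, 0],
    [0, 0, 0],
    [0, 0, 0],
  ],
)

```text
time_s: 18.7
position: [0.6345, -0.0738, 0.1907]
tool_rot: [[0.663, -0.574, 0.48], [-0.69, -0.717, 0.096], [0.289, -0.395, -0.872]]
ft_force: [-49.8, -9.7, 3.0]
grip_width: 0.0231
gripper_force: 37.7
```

```bash
python3 st.py
```

```text
[ 4.728 32.17  67.414] tool-frame F [-25.512  34.327 -27.416] [-5.294 -3.749  0.096] 0.023078961451046938 37.68888205289841
tool y angle -143.06621783372094 [-23.959  22.746  85.978  22.055  48.808  97.174] 18.7
```

The stop is reached: the force rises with no further motion. I'll relieve, release and retract.

Emit:
move_arm(
  jaw=[2, 2, 8.5, 8.5, 8.5, 8.5, 8.5, 8.5, 8.5, 8.5, 8.5, 8.5],
  dp=[
    [-0.2, 0.25, -0.2],
    [0, 0, 0],
    [0, 0, 0],
    [0, 0, 0],
    [0, 0, 0],
    [0, 0, 0],
    [0, 0, -2],
    [0, 0, -2.5],
    [0, 0, -3],
    [0, 0, -3],
    [0, 0, -3],
    [0, 0, -3],
  ],
  turn=[
    [0, 0, 0],
    [0, 0, 0],
    [0, 0, 0],
    [0, 0, 0],
    [0, 0, 0],
    [0, 0, 0],
    [0, 0, 0],
    [0, 0, 0],
    [0, 0, 0],
    [0, 0, 0],
    [0, 0, 0],
    [0, 0, 0],
  ],
)

```text
time_s: 19.7
position: [0.5556, -0.0893, 0.3383]
tool_rot: [[0.657, -0.568, 0.495], [-0.691, -0.717, 0.095], [0.301, -0.404, -0.864]]
ft_force: [0.5, -0.8, -0.0]
grip_width: 0.0847
gripper_force: 0.0
```

Emit:
move_arm(
  jaw=[8.5, 8.5, 8.5, 8.5, 8.5, 8.5],
  dp=[
    [0, 0, -3],
    [0, 0, -3],
    [0, 0, -3],
    [0, 0, 0],
    [0, 0, 0],
    [0, 0, 0],
  ],
  turn=[
    [0, 0, 0],
    [0, 0, 0],
    [0, 0, 0],
    [0, 0, 0],
    [0, 0, 0],
    [0, 0, 0],
  ],
)

```text
time_s: 20.2
position: [0.5119, -0.0978, 0.4134]
tool_rot: [[0.658, -0.569, 0.493], [-0.691, -0.716, 0.096], [0.298, -0.404, -0.865]]
ft_force: [0.7, 0.3, -0.3]
grip_width: 0.0849
gripper_force: 0.0
```

```bash
python3 st.py
python3 - <<'E'
from fit import *
im=[]
for c in("side","top"):
    i=cams.get_image(c)[0]
    for n in("lever_grip","lever_pivot"):
        L=cams.mark_of(c,n)
        if L:
            u,v=np.array(L[0]["location"])*[640,480]; oo,d=ray(c,u,v); nn=ST.R@UP;h={"lever_grip":.087}.get(n,.057)
            print(c,n,L[0]["p"],ST.inv(oo+d*((ST.p(0,0,h)-oo)@nn)/(d@nn)))
    u,v=proj(c,ST.p(-.01,0,.03)).astype(int); im.append(cv2.resize(i[v-36:v+36,u-36:u+36],(400,400),interpolation=3))
cv2.imwrite("pics/s6.png",np.hstack(im)[:,:,::-1])
E
```

```text
[  7.825  30.867 322.739] tool-frame F [ 0.149 -0.525  0.589] [-0.132 -0.185 -0.009] 0.08489470436947996 0.0
tool y angle -143.11330947032545 [-34.561   2.371  76.069  21.336  80.157  98.313] 20.2
side lever_grip 0.65 [ 6.552 33.899 86.996]
side lever_pivot 0.97 [  0.756 -72.2    56.997]
top lever_grip 0.6 [-5.346 36.737 86.996]
top lever_pivot 0.82 [  1.923 -72.244  56.997]
```

View pics/s6.png

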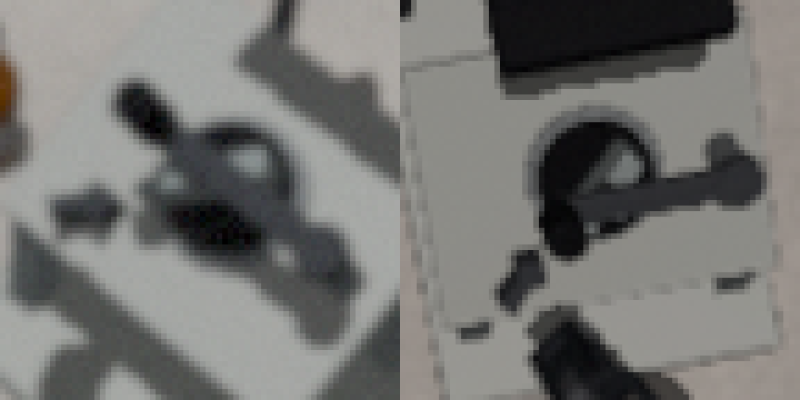

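The lever lies across the cap as it did at the start, with the post at (145,110) in the side crop and (565,225) in the top crop. The nose still faces the pointer, and the gripper is clear.

```bash
python3 -c "
from rig import ticket
print(ticket.close_job())"
```

```text
the job is handed in; nothing more can be done
None
```

The job is handed in: I opened the lever, turned the tube until its nose pointed at the pointer (within about 2° by image fit), and shut the lever against its stop. The arm is clear of everything; the hand-in gave no verdict.

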